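Turn the pipette carousel and hang the pipette in its empty cradle

TASK

Put the pipette that stands in the single bench stand away on the pipette carousel: first turn the carousel until its one empty cradle faces you, squarely towards the front edge of the bench, and then lift the pipette out of the stand and hang it there, upright, with its shoulder resting down inside the cradle's rim and the cradle still facing you. The five pipettes already parked must stay seated in their cradles as they ride round; keep the pipette upright all the way and do not shove the other things on the bench about.

Things in the scene. Friction and masses are not known exactly. Their poses are not given: they have to be found in the camera images.
- carousel_base: Fixed grey round foot of the pipette carousel, 184 mm across and at most 34 mm high. Origin: centre of its underside on the worktop, on the carousel's turning axis; it is never rotated, so its -x side faces the bench's front edge and the robot.
- carousel: Turning part of the carousel: steel column (18 mm) with six white U-shaped cradles 60 degrees apart. Origin on the turning axis at worktop height, z up. The empty cradle lies along its own -x, so its yaw is 0 when that cradle faces the front. Turns both ways, more than a full turn; friction (about 0.08 N m) holds it where it is left. Five cradles hold loose parked pipettes.
- carousel_grip (a point): Centre of the black bar grip on top of the column, on the turning axis, 273 mm above the worktop. Bar: 66 mm long along the carousel's own x, 16 mm wide, 26 mm high (260 to 286 mm); take it from above across its 16 mm and turn. Below 260 mm the bare column, 18 mm thick. Parked pipettes begin 80 mm from the axis and reach up to 279 mm.
- empty_cradle (a point): Seat floor centre of the empty cradle, 140 mm up, 95 mm from the axis. Fork 40 x 40 mm, 10 mm thick below the floor; slot 17 mm wide, open outward from the axis. Round the 33 mm seat stands a rim 4 mm high, on the prong ends too, open only over the slot. Bring the stem in along the slot from outside, shoulder above the rim, then lower until the shoulder rests on the floor.
- pipette: Micropipette to put away, 251 mm tall, about 0.085 kg, loose, upright in the single stand. Origin at the level of its lower tip, z up along it; finger hook points to its own +x. The axis of stem and body is at x = -11.2 mm of this frame. Stem at most 13 mm thick from 0 to 112 mm up, body and head about 28 mm thick from 112 to 235 mm, plunger button up to 251 mm.
- pipette_shoulder (a point): The pipette's shoulder: centre of the flat underside (about 25 mm across) where the body begins above the stem, on the stem axis, 112 mm above the lower tip. At rest in a cradle it lies at the cradle's seat floor, within 3 mm of the seat centre.
- pipette_head (a point): Grip point of the pipette: centre of its dark head, on the stem axis, 222 mm above the lower tip, 110 mm above the shoulder. The head is 27 mm thick here; take it from above, fingers closing along the pipette's own y axis (clear of the finger hook).
- single_stand: Fixed single-place bench stand: grey round foot 104 mm across, a steel post, and one white cradle of the same make and size as the carousel's. Origin: on the worktop under the seat centre; the slot is open to the stand's own -x, the post (13 mm thick, up to 140 mm high) stands 36 mm to its +x.
- stand_seat (a point): Seat floor centre of the single stand's cradle, 140 mm above the worktop; slot open to the stand's own -x, rim 4 mm high. Raise the pipette more than 5 mm, then draw it out along the slot at least 40 mm before going sideways.
- jar: Bystander: small white plastic jar with ribbed lid, 62 mm across, 60 mm high, loose; origin at the centre of its underside.
- beaker: Bystander: frosted empty beaker, 94 mm across, 105 mm high, loose; origin at the centre of its underside.
- marker: Bystander: red felt marker lying flat, 138 mm long along its own y, 12 mm thick, loose; origin under its middle.
- parked_1: Parked micropipette (same size as the one to put away), hanging loose in the carousel cradle 60 degrees counter-clockwise (from above) from the empty one; origin at the level of its lower tip, 28 mm above the worktop, its hook outward. Rides along with the carousel.
- parked_2: Parked micropipette (same size as the one to put away), hanging loose in the carousel cradle 120 degrees counter-clockwise (from above) from the empty one; origin at the level of its lower tip, 28 mm above the worktop, its hook outward. Rides along with the carousel.
- parked_3: Parked micropipette (same size as the one to put away), hanging loose in the carousel cradle 180 degrees counter-clockwise (from above) from the empty one; origin at the level of its lower tip, 28 mm above the worktop, its hook outward. Rides along with the carousel.
- parked_4: Parked micropipette (same size as the one to put away), hanging loose in the carousel cradle 240 degrees counter-clockwise (from above) from the empty one; origin at the level of its lower tip, 28 mm above the worktop, its hook outward. Rides along with the carousel.
- parked_5: Parked micropipette (same size as the one to put away), hanging loose in the carousel cradle 300 degrees counter-clockwise (from above) from the empty one; origin at the level of its lower tip, 28 mm above the worktop, its hook outward. Rides along with the carousel.

How it is judged (in metres and radians):
On the way, in this order (a step that is already met when the one before it is completed fails the run):
1. the empty cradle faces the front edge of the bench (within 30 degrees) (x of empty_cradle in the frame of carousel_base below -0.082 m), for 0.2 s.
2. the pipette is out of the single stand, at least 60 mm away from its seat (distance between pipette_shoulder and stand_seat above 0.06 m), for 0.1 s.
At the end, for the whole second after the job is handed in: Pipette released and at rest in the empty cradle: shoulder within 5 mm sideways of the seat centre and 3 mm of its height, tilt under 0.08 rad; that cradle faces the front within 30 degrees; carousel at rest; parked pipettes upright within 0.12 rad, within 6 mm of their height (horizontal distance between pipette_shoulder and empty_cradle below 0.005 m and z of pipette_shoulder in the frame of carousel between 0.137 and 0.143 m and angle between pipette's own z axis and vertical below 0.08 rad and x of empty_cradle in the frame of carousel_base below -0.082 m and linear speed of pipette below 0.02 m/s and angular speed of carousel below 0.05 rad/s and angle between each of parked_1, parked_2, parked_3, parked_4, parked_5's own z axis and vertical below 0.12 rad and z of parked_1 in the frame of carousel between 0.022 and 0.034 m and z of parked_2 in the frame of carousel between 0.022 and 0.034 m and z of parked_3 in the frame of carousel between 0.022 and 0.034 m and z of parked_4 in the frame of carousel between 0.022 and 0.034 m and z of parked_5 in the frame of carousel between 0.022 and 0.034 m); the robot touches nothing.
It fails at once if a parked pipette is knocked out of its cradle or tipped (more than 0.4 rad) (angle between any of parked_1, parked_2, parked_3, parked_4, parked_5's own z axis and vertical above 0.4 rad).
It fails at once if the pipette is tipped over (more than 0.5 rad from upright) (angle between pipette's own z axis and vertical above 0.5 rad).
It fails at once if the small jar, beaker or marker is shoved more than 30 mm (distance of any of jar, beaker, marker from where it was at the start of the episode above 0.03 m).
It also fails if it takes over 67 s, if anything falls off the work surface, if the arm or the gripper's body presses on something with over 40 N, if the wrist force passes 120 N, or if a joint passes its speed limit or range.

ROBOT

A 6-joint arm with a two-finger parallel gripper is mounted at the origin on a cart in front of the work surface, level with it; the furniture and walls round the work are solid. World frame = base frame: x ahead of the robot, y to its left, z up, the work surface at z = 0. Lengths are in mm, angles in rad, forces in N, time in s.
With the tool pointing down it reaches from about 375 to 825 mm from the base axis. Payload 5.5 kg.
Tool frame: the origin (TCP) lies midway between the tips of the shut fingers; the grasp point (between the pads) lies 19 mm behind it; z points along the fingers, y is the line along which they close (so a half turn about z gives the same grasp; the last joint's range is limited). The gripper opens to 85 mm and grips with 20 to 120 N. Pads are 22 mm wide; open, the fingers measure 114 mm over their backs; the gripper's body (76 mm by 85 mm) begins 54 mm behind the grasp point. The pads swing forward as they close: fully open they stand 13 mm farther back than shut.
Start: joints at [-1.19, 0.314, -0.047, 1.21, 0, 1.571], TCP at [222.994, -557.017, 231.299] pointing down, gripper open.
Joint ranges: [-2.67, 2.67], [-0.69, 1.73], [-1.03, 1.25], [-2.08, 2.16], [-1.42, 1.45], [-3.14, 3.14]. Speed limits (rad/s): [2.39, 2.39, 3.01, 3.14, 3.14, 3.14].

INTERFACE

Orientations are given as [roll, pitch, yaw] about the fixed x, y, z axes, in that order (R = Rz(yaw) Ry(pitch) Rx(roll)).
In Python, from workcell import manip, cams, job, get_state gives the robot as it stands (manip), with the cameras (cams), the job (job) and the readings as plain functions.
- The arm moves only by the shell command python3 steer.py 'ROWS' [FORCE]. ROWS is 1 to 20 rows, one to a line, with the numbers parted by commas; each row has 7 numbers: a rotation vector rx, ry, rz in rad, then dx, dy, dz in mm, then the opening from 0.0 (shut) to 1.0 (fully open); each row shifts and turns the commanded pose from where the row before left it, along the tool's axes as they then stand; what a row does not reach is not made up. A row lasts 1/12 s, in which the tool goes at most 41.7 mm and 0.125 rad, less where a joint would pass 70% of its speed; a pose out of reach is approached as far as the arm can. The fingers move at their own pace and stop on an object; FORCE is the grip in N (left out, the last holds). Time passes only in rows, so rows that do not move let the fingers close. It prints the time, the measured TCP pose, the force, the opening and the grip force at its end. Input that does not fit is refused with a message, and nothing moves.
- get_state(): the state, without advancing time (a new reading comes with each control period).
- cams.camera(name): name is "scene" or "top" or "wrist"; returns a dict with "pixels" (420x560x3 uint8, red, green, blue), "vfov" (degrees; the focal length in pixels is half the picture's height over the tangent of half this angle, whatever the lens; pixels are square), "cx", "cy" (the principal point, pixels), "R" (3x3) and "t" (3): a world point X has camera coordinates R X + t; the wrist camera has in their place "T_tool_cam" (4x4, takes a point from camera to tool coordinates, whose origin is the TCP and whose axes are the flange's). Camera axes: x right, y down, z forward; pixel columns grow to the right and rows downward; lengths in mm; the calibration is good to about 2 mm. The wrist camera is an equidistant fisheye: a pixel r from the principal point sees the ray r / f radians off the axis. A picture is of the moment at which its call begins: read the wrist's pose just before it. There is no depth.
- job.hand_in(): hands the job in; it is judged then, once.
The state is a dict: "t": time; "qpos": joint angles; "qvel": joint speeds; "joint_torque": joint torques, N m; "tool_pos": TCP position; "tool_rot": TCP orientation; "ft_force": force on the tool from outside, world axes, zero at the start; "torque": the same for the moment, N m; "finger_gap": opening from 0.0 (shut) to 1.0 (fully open); "grip_force": force on a finger pad.
Only numpy, scipy, OpenCV 4.12 (cv2) and the standard library are available. Lean on these libraries where they do the work, as an engineer would, in place of code of your own. Each camera call takes 0.05 s, during which the arm holds its last target. There are 200 camera calls.

## Working session

There is one attempt and no reset: what is moved stays moved. The work goes in short steps, Python scripts to look and compute and a shell command to move; the robot and the scene stay as the last step left them, time stands still between calls to the robot, and variables do not carry over. Pictures are saved under pics/ and viewed, at most 13 in all, crops included, and the job is handed in when it is done.

```bash
ls; mkdir -p pics; python3 - <<'E'
from workcell import manip, cams, job, get_state
import cv2,pickle,numpy as np
s=get_state();print(s)
d={}
for n in("scene","top","wrist"):
    c=cams.camera(n);d[n]=c
    cv2.imwrite(f"pics/{n}0.png",c["pixels"][:,:,::-1])
    print(n,{k:v for k,v in c.items() if k!="pixels"})
pickle.dump(d,open("cams0.pkl","wb"))
a=cv2.imread("pics/scene0.png")
E
```

```text
pics
steer.py
workcell.py
{'t': 0.0, 'qpos': array([-1.19001746e+00,  3.14227052e-01, -4.80923878e-02,  1.21023437e+00,
       -2.81353650e-05,  1.57081808e+00]), 'qvel': array([ 0.00066563, -0.00142319,  0.00013707,  0.00032039, -0.00109926,
        0.00156995]), 'joint_torque': array([-6.75036299e-04, -5.39592075e+01,  3.39745545e+01,  1.93692127e-02,
       -9.95566415e-05, -3.97363507e-06]), 'tool_pos': array([ 222.75350818, -556.46905682,  230.42814546]), 'tool_rot': array([-3.13983517e+00,  2.81735488e-05,  3.80757167e-01]), 'ft_force': array([-0.07965783, -0.46759645, -0.24471773]), 'torque': array([-0.00981941,  0.01711396, -0.0149917 ]), 'grip_force': 0.0, 'finger_gap': 0.9989694978470886}
scene {'vfov': 52.099420672662106, 'cx': 275.85317408980563, 'cy': 204.85387364759325, 'R': array([[-0.80469478, -0.59367327, -0.00428431],
       [-0.40531882,  0.55463396, -0.7267034 ],
       [ 0.4338006 , -0.58303792, -0.686938  ]]), 't': array([495.31306631, 263.99442042, 895.70720065])}
top {'vfov': 44.895247367672184, 'cx': 277.46321518409115, 'cy': 212.03516261075106, 'R': array([[-0.02646451, -0.99949819,  0.01740656],
       [-0.99036683,  0.0238473 , -0.13639963],
       [ 0.13591608, -0.02084863, -0.99050096]]), 't': array([ 131.42659901,  528.07071534, 1256.51439105])}
wrist {'vfov': 65.70646984690485, 'cx': 279.60903565752375, 'cy': 217.5449848901068, 'T_tool_cam': array([[-2.91293943e-05, -9.48503676e-01, -3.16766121e-01,
         8.13647613e+01],
       [ 9.99999999e-01, -3.32018601e-05,  7.45879035e-06,
        -6.35958772e-01],
       [-1.75919145e-05, -3.16766121e-01,  9.48503677e-01,
        -1.43405667e+02],
       [ 0.00000000e+00,  0.00000000e+00,  0.00000000e+00,
         1.00000000e+00]])}
```

View pics/top0.png

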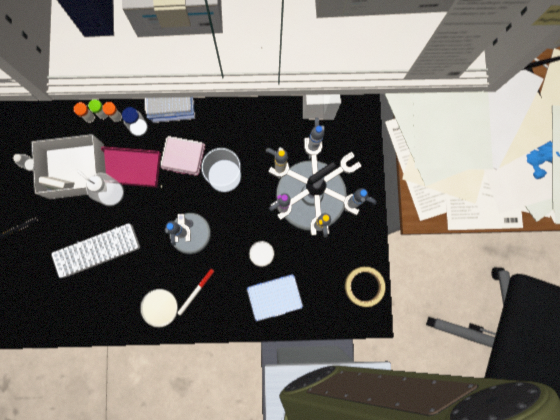

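View pics/scene0.png

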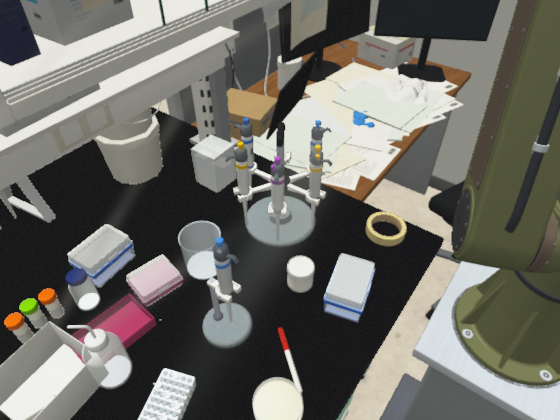

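The top view shows the carousel at about (313,190), with the empty cradle at (350,160) (far right), and the stand at (185,232) with the pipette's blue head at about (172,228). The scene view shows the black bar grip at (281,127) and the stand pipette's button at (220,240).

```bash
python3 - <<'E'
import cv2,numpy as np
t=cv2.imread("pics/top0.png");s=cv2.imread("pics/scene0.png")
f=lambda im,x,y,w,h,k:cv2.resize(im[y:y+h,x:x+w],None,fx=k,fy=k,interpolation=cv2.INTER_CUBIC)
o=np.zeros((600,800,3),np.uint8)
o[:300,:400]=f(t,260,110,133,100,3.0077)[:300,:400] if 0 else cv2.resize(t[115:235,240:400],(400,300),interpolation=cv2.INTER_CUBIC)
o[:300,400:]=cv2.resize(t[190:265,140:240],(400,300),interpolation=cv2.INTER_CUBIC)
o[300:,:400]=cv2.resize(s[110:230,210:370],(400,300),interpolation=cv2.INTER_CUBIC)
o[300:,400:]=cv2.resize(s[230:350,150:310],(400,300),interpolation=cv2.INTER_CUBIC)
cv2.imwrite("pics/c1.png",o)
E
```

```text
(no output)
```

View pics/c1.png

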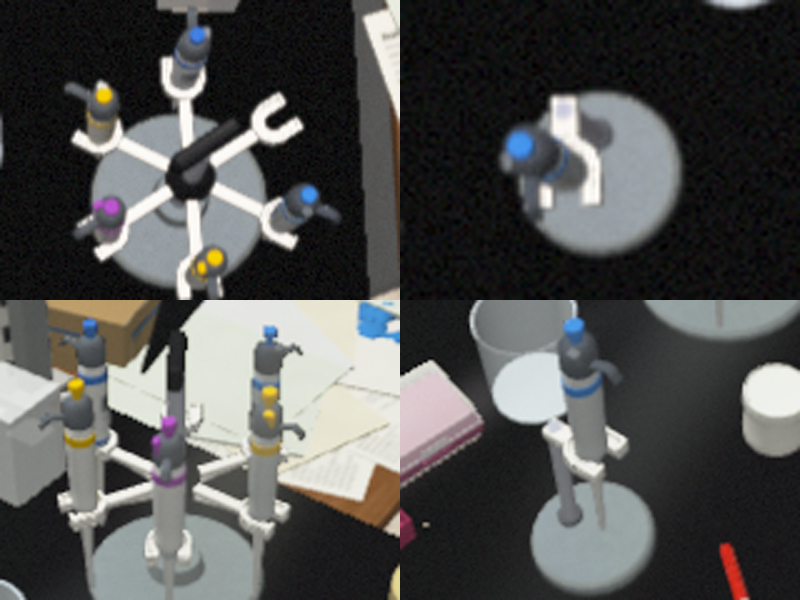

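The composite shows the button colours clearly in both views. Five parked buttons (blue, yellow, purple, yellow, blue) will give the axis and yaw by triangulation, and the blue button on the stand gives the pipette. The bar grip runs toward the empty cradle.

```bash
cat > h.py <<'E'
import numpy as np,cv2
from scipy.optimize import least_squares
from scipy.spatial.transform import Rotation as Ro
def ray(c,u,v,tool=None):
    f=c["pixels"].shape[0]/2/np.tan(np.radians(c["vfov"])/2)
    x,y=u-c["cx"],v-c["cy"]
    if "R" in c:
        d=c["R"].T@np.array([x/f,y/f,1]);o=-c["R"].T@c["t"]
    else:
        r=np.hypot(x,y);th=r/f
        d=np.array([x/r*np.sin(th),y/r*np.sin(th),np.cos(th)]) if r else np.array([0,0,1.])
        Rt=Ro.from_euler("xyz",tool["tool_rot"]).as_matrix();T=c["T_tool_cam"]
        d=Rt@T[:3,:3]@d;o=Rt@T[:3,3]+tool["tool_pos"]
    return o,d/np.linalg.norm(d)
def tri(rays):
    A=np.zeros((3,3));b=np.zeros(3)
    for o,d in rays:
        P=np.eye(3)-np.outer(d,d);A+=P;b+=P@o
    X=np.linalg.solve(A,b)
    return X,max(np.linalg.norm((np.eye(3)-np.outer(d,d))@(X-o)) for o,d in rays)
def plane(r,z):
    o,d=r;return o+d*(z-o[2])/d[2]
def blobs(px,lo,hi,box=None,amin=4):
    h=cv2.cvtColor(px,cv2.COLOR_RGB2HSV);m=cv2.inRange(h,lo,hi)
    if box: k=np.zeros_like(m);x0,y0,x1,y1=box;k[y0:y1,x0:x1]=255;m&=k
    n,l,s,c=cv2.connectedComponentsWithStats(m)
    return [(c[i].round(1).tolist(),int(s[i,4])) for i in range(1,n) if s[i,4]>=amin]
E
python3 - <<'E'
from h import *
import pickle
d=pickle.load(open("cams0.pkl","rb"))
C={"blue":((100,120,90),(118,255,255)),"yel":((18,130,120),(32,255,255)),"pur":((135,80,70),(160,255,255))}
for n,bx in(("top",(150,100,385,240)),("scene",(190,110,340,290))):
    for k,(lo,hi) in C.items(): print(n,k,blobs(d[n]["pixels"],lo,hi,bx))
# grey feet
for n,bx in(("top",(150,140,360,265)),("scene",(190,180,340,350))):
    print(n,"grey",[b for b in blobs(d[n]["pixels"],(80,8,90),(115,60,190),bx,60)])
E
```

```text
top blue [([173.5, 116.0], 4), ([318.5, 128.6], 35), ([363.0, 192.6], 43), ([169.6, 226.0], 43)]
top yel [([281.3, 152.9], 35), ([323.7, 219.2], 55)]
top pur [([282.8, 197.0], 53)]
scene blue [([245.6, 120.7], 32), ([317.6, 123.2], 22), ([247.5, 141.5], 22), ([219.5, 241.2], 65), ([222.3, 265.9], 35)]
scene yel [([240.0, 144.7], 41), ([317.4, 147.7], 33), ([317.6, 155.9], 16), ([241.7, 166.4], 37), ([315.9, 169.8], 23)]
scene pur [([277.2, 159.9], 40), ([271.8, 167.0], 21), ([276.9, 182.0], 25)]
top grey [([217.7, 152.9], 106), ([212.5, 177.8], 91), ([303.0, 168.7], 245), ([290.2, 186.2], 410), ([336.0, 185.0], 222), ([330.3, 206.4], 414), ([302.5, 212.3], 586), ([193.2, 234.4], 749)]
scene grey [([278.6, 222.5], 2070), ([203.8, 237.6], 889), ([225.8, 323.4], 1688)]
```

```bash
python3 - <<'E'
from h import *
import pickle
d=pickle.load(open("cams0.pkl","rb"));T,S=d["top"],d["scene"]
for c in(T,S): print("cam",-c["R"].T@c["t"])
# ccw index from empty; ccw from above: empty(+x,-y) -> blueA(+x) -> yellow(+y) -> purple -> yellow2 -> blueB
P=[((318.5,128.6),(245.6,120.7)),((281.3,152.9),(240,144.7)),((282.8,197),(277.2,159.9)),((325.8,217.8),(317.4,147.7)),((363,192.6),(317.6,123.2))]
X=[]
for a,b in P:
    x,e=tri([ray(T,*a),ray(S,*b)]);X.append(x);print(x.round(1),round(e,1))
X=np.array(X)
def res(p,r=95):
    a=p[2]+np.pi+np.radians(60)*np.arange(1,6)
    return np.r_[X[:,0]-p[0]-p[3]*np.cos(a),X[:,1]-p[1]-p[3]*np.sin(a)]
r=least_squares(res,[X[:,0].mean(),X[:,1].mean(),2.,95])
print("axis,yaw,r",r.x,"yawdeg",np.degrees(r.x[2]),r.fun.round(1))
x,e=tri([ray(T,169.6,226),ray(S,219.5,241.2)]);print("pip button",x,e)
print("stand foot",plane(ray(S,225.8,323.4),15),plane(ray(T,193,234),15))
# slot direction: top crop pts -> cradle prong ends/ back, hook
f=lambda x,y:(140+x/4,190+y/4)
for n,p,z in(("back",(563,105),140),("prongR",(592,205),140),("prongL",(545,207),140),("hook",(533,212),205)):
    print(n,plane(ray(T,*f(p[0]-400,p[1])),z).round(1))
E
```

```text
cam [ 355.68134742  144.96418993 1314.31967534]
cam [117.01942239 669.86512343 809.26302781]
[675.   32.1 275.4] 1.0
[624.  112.5 276.3] 1.2
[528.8 111.2 278.4] 0.1
[485.3  24.6 276.2] 1.8
[535.9 -55.2 275.9] 1.4
axis,yaw,r [579.95174334  28.91646662   2.13264048  95.23376333] yawdeg 122.19129856004507 [-0.1 -0.3 -0.4  0.5  0.4 -0.4 -0.7  1.7 -0.7  0.1]
pip button [474.81439243 344.47712595 278.64857305] 0.5900731462311851
stand foot [489.2839424  346.74736437  15.        ] [482.47802998 335.14726357  15.        ]
back [512.4 345.  140. ]
prongR [453.8 328.4 140. ]
prongL [453.3 355.4 140. ]
hook [445.3 350.3 205. ]
```

Axis is at about (580, 29) and yaw about 122.2°. The pipette axis is at about (475, 344.5), with its slot opening roughly to -x. I'll raise the arm first and check the direction of the wrist joint.

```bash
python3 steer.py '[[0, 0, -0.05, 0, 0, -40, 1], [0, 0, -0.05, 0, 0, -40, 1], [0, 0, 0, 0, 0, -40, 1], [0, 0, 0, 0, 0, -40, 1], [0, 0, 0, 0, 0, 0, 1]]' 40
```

```text
refused: ROWS must be rows one to a line, with the numbers parted by commas. Nothing was moved.
```

Refused on format, not on reach. It needs rows one to a line, with the numbers parted by commas.

```bash
python3 steer.py '0,0,-0.05,0,0,-40,1
0,0,-0.05,0,0,-40,1
0,0,0,0,0,-40,1
0,0,0,0,0,-40,1
0,0,0,0,0,0,1' 40
cat > go.py <<'E'
# go.py x y z yawdeg(tool): print tool-axes delta and turn needed
import sys,numpy as np
from workcell import manip, cams, job, get_state
from scipy.spatial.transform import Rotation as Ro
s=get_state();R=Ro.from_euler("xyz",s["tool_rot"]).as_matrix()
x,y,z,a=map(float,sys.argv[1:5])
print("d tool",(R.T@(np.array([x,y,z])-s["tool_pos"])).round(1))
yaw=s["tool_rot"][2];e=(yaw-np.radians(a)+np.pi/2)%np.pi-np.pi/2
print("rz(mod pi)",round(e,4),"pos",s["tool_pos"].round(1),"rot",s["tool_rot"].round(4),"q",s["qpos"].round(3),"gap",round(s["finger_gap"],3),"F",s["ft_force"].round(1),"t",round(s["t"],2))
E
python3 go.py 580 29 395 122.2
```

```text
t: 0.57
tool_pos: [223.8, -559.0, 399.9]
tool_rot: [3.13, 0.001, 0.481]
ft_force: [-0.1, 0.2, 0.7]
finger_gap: 0.998
grip_force: 0.0
d tool [ 5.878e+02 -3.566e+02  1.000e-01]
rz(mod pi) 1.4896 pos [ 223.8 -559.   399.9] rot [3.1301e+00 1.2000e-03 4.8080e-01] q [-1.19   0.306  0.322  1.575 -0.     1.471] gap 0.998 F [-0.1  0.2  0.7] t 0.57
```

```bash
python3 steer.py '0,0,0,30,-18,0,1
0,0,0,30,-18,0,1
0,0,0,30,-18,0,1
0,0,0,30,-18,0,1
0,0,0,30,-18,0,1
0,0,0,30,-18,0,1
0,0,0,30,-18,0,1
0,0,0,30,-18,0,1
0,0,0,30,-18,0,1
0,0,0,30,-18,0,1
0,0,0,30,-18,0,1
0,0,0,30,-18,0,1
0,0,0,30,-18,0,1
0,0,0,30,-18,0,1
0,0,0,30,-18,0,1
0,0,0,30,-18,0,1
0,0,0,30,-18,0,1
0,0,0,30,-18,0,1
0,0,0,30,-18,0,1
0,0,0,0,0,0,1' >/dev/null
python3 steer.py '0,0,-0.12,0,0,0,1
0,0,-0.12,0,0,0,1
0,0,-0.12,0,0,0,1
0,0,-0.12,0,0,0,1
0,0,-0.12,0,0,0,1
0,0,-0.12,0,0,0,1
0,0,-0.12,0,0,0,1
0,0,-0.12,0,0,0,1
0,0,-0.12,0,0,0,1
0,0,-0.12,0,0,0,1
0,0,-0.12,0,0,0,1
0,0,-0.12,0,0,0,1
0,0,-0.12,0,0,0,1
0,0,-0.12,0,0,0,1
0,0,-0.12,0,0,0,1
0,0,-0.12,0,0,0,1
0,0,-0.12,0,0,0,1
0,0,-0.12,0,0,0,1
0,0,-0.12,0,0,0,1
0,0,-0.12,0,0,0,1' >/dev/null
python3 steer.py '0,0,-0.12,0,0,0,1
0,0,-0.12,0,0,0,1
0,0,-0.12,0,0,0,1
0,0,-0.12,0,0,0,1
0,0,-0.12,0,0,0,1
0,0,-0.12,0,0,0,1
0,0,-0.12,0,0,0,1
0,0,-0.12,0,0,0,1
0,0,-0.12,0,0,0,1
0,0,-0.12,0,0,0,1
0,0,-0.12,0,0,0,1
0,0,-0.12,0,0,0,1
0,0,-0.12,0,0,0,1
0,0,-0.12,0,0,0,1
0,0,-0.12,0,0,0,1
0,0,-0.12,0,0,0,1
0,0,-0.12,0,0,0,1
0,0,-0.12,0,0,0,1
0,0,-0.12,0,0,0,1
0,0,0,0,0,0,1'
python3 go.py 580 29 400 122.2
python3 - <<'E'
from workcell import manip, cams, job, get_state
import cv2,pickle
s=get_state();c=cams.camera("wrist");pickle.dump((s,c),open("w1.pkl","wb"))
cv2.imwrite("pics/w1.png",c["pixels"][:,:,::-1])
E
```

```text
t: 5.57
tool_pos: [569.9, 9.5, 391.0]
tool_rot: [3.141, 0.0, -1.12]
ft_force: [-0.6, 0.6, 0.1]
finger_gap: 1.002
grip_force: 0.0
d tool [-13.2 -17.6  -9. ]
rz(mod pi) -0.1108 pos [569.9   9.5 391. ] rot [ 3.1410e+00  2.0000e-04 -1.1196e+00] q [ 0.017  0.248  0.225  1.548 -0.    -2.005] gap 1.002 F [-0.6  0.6  0.1] t 5.57
```

View pics/w1.png

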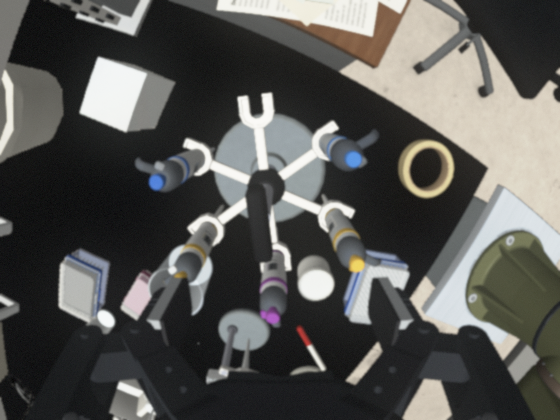

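The wrist view shows the empty cradle at (257,107), the hub at (267,187), the bar down to (257,260), and the five buttons: blue (157,182), blue (354,159), yellow (357,265), yellow (178,275), purple (270,317). I'll cross-check the axis with this view.

```bash
python3 - <<'E'
from h import *
import pickle
d=pickle.load(open("cams0.pkl","rb"));T,S=d["top"],d["scene"]
s,W=pickle.load(open("w1.pkl","rb"))
C={"blue":((100,150,120),(118,255,255)),"yel":((18,130,120),(32,255,255)),"pur":((135,80,70),(160,255,255))}
for k,(lo,hi) in C.items(): print(k,blobs(W["pixels"],lo,hi,(130,130,390,330)))
w=[(354,159),(157,182),(0,0),(0,0),(0,0)]
# bar: dark pixels? print grey profile across the bar at rows 215,235,255
g=cv2.cvtColor(W["pixels"],cv2.COLOR_RGB2GRAY)
for r in(205,220,235,250,260): print(r,g[r,240:285].tolist())
for c in (258,): print("col",g[180:275,c].tolist())
E
```

```text
blue [([352.4, 158.3], 118), ([155.6, 181.9], 167)]
yel [([341.8, 231.5], 25), ([195.2, 247.2], 16), ([355.9, 263.5], 176), ([179.4, 274.7], 24)]
pur [([273.4, 280.7], 55), ([270.4, 315.3], 239)]
205 [248, 248, 248, 248, 246, 234, 179, 100, 60, 54, 54, 54, 56, 56, 53, 54, 53, 53, 52, 52, 48, 50, 46, 47, 41, 45, 46, 65, 84, 91, 100, 116, 126, 129, 137, 145, 155, 158, 159, 161, 160, 160, 160, 159, 160]
220 [37, 39, 39, 35, 35, 39, 38, 40, 43, 46, 49, 50, 50, 53, 54, 51, 54, 51, 50, 49, 50, 52, 47, 47, 44, 43, 42, 50, 88, 159, 222, 242, 245, 234, 202, 159, 142, 134, 132, 129, 126, 123, 115, 103, 93]
235 [37, 34, 34, 37, 36, 36, 36, 32, 35, 37, 36, 40, 45, 48, 47, 48, 49, 47, 49, 47, 48, 46, 49, 48, 46, 45, 44, 41, 39, 57, 119, 199, 238, 246, 244, 230, 181, 117, 68, 44, 38, 41, 37, 40, 40]
250 [35, 31, 33, 33, 35, 36, 32, 34, 34, 32, 31, 32, 32, 37, 41, 44, 45, 46, 47, 45, 46, 46, 45, 43, 46, 47, 46, 43, 41, 45, 37, 40, 69, 100, 114, 116, 115, 123, 137, 164, 202, 229, 240, 245, 246]
260 [29, 33, 33, 30, 33, 32, 30, 32, 31, 32, 31, 33, 33, 32, 34, 38, 40, 42, 45, 43, 47, 48, 47, 48, 46, 49, 48, 48, 54, 60, 73, 95, 110, 111, 109, 105, 104, 107, 108, 105, 107, 109, 107, 121, 173]
col [53, 50, 54, 53, 48, 45, 47, 47, 47, 47, 47, 47, 51, 52, 52, 51, 53, 52, 53, 54, 54, 53, 55, 53, 52, 52, 53, 53, 53, 51, 49, 53, 53, 51, 51, 50, 51, 52, 50, 51, 50, 49, 53, 48, 51, 49, 49, 49, 49, 51, 50, 47, 50, 48, 49, 49, 46, 49, 47, 48, 47, 47, 46, 48, 46, 47, 49, 43, 46, 46, 47, 45, 45, 46, 44, 47, 46, 42, 42, 46, 45, 42, 38, 42, 44, 38, 39, 35, 36, 32, 32, 30, 33, 30, 29]
```

```bash
python3 - <<'E'
from h import *
import pickle
d=pickle.load(open("cams0.pkl","rb"));T,S=d["top"],d["scene"]
s,W=pickle.load(open("w1.pkl","rb"))
P=[((318.5,128.6),(245.6,120.7),(352.4,158.3)),((281.3,152.9),(240,144.7),None),((282.8,197),(277.2,159.9),(270.4,315.3)),((325.8,217.8),(317.4,147.7),(179.4,274.7)),((363,192.6),(317.6,123.2),(155.6,181.9))]
# wrist order check: mirror candidates
for a in[(352.4,158.3),(155.6,181.9),(355.9,263.5),(178.5,275),(270.4,315.3)]: print(a,plane(ray(W,*a,tool=s),278).round(1))
# bar lengthwise top edges at z=286 -> midline
# dark hub edge & cradle
for n,a,z in(("bar far end",(257.5,261),286),("barL235",(251.5,235),286),("barR235",(268.5,235),286),("barL220",(249,220),286),("barR220",(267.3,220),286),("cradle",(257,108),145)): print(n,plane(ray(W,*a,tool=s),z).round(1))
E
```

```text
(352.4, 158.3) [536.9 -57.  278. ]
(155.6, 181.9) [675.9  30.9 278. ]
(355.9, 263.5) [487.3  23.1 278. ]
(178.5, 275) [627.5 105.  278. ]
(270.4, 315.3) [532.7 106.3 278. ]
bar far end [568.8  54.6 286. ]
barL235 [583.1  35.1 286. ]
barR235 [570.5  29.  286. ]
barL220 [590.3  24.1 286. ]
barR220 [576.9  17.6 286. ]
cradle [631.5 -57.1 145. ]
```

```bash
python3 go.py 581 27.3 300 122.2; python3 steer.py '0,0,-0.11,0,0,0,1
0,0,0,0,0,0,1
0,0,0,0,0,0,1
0,0,0,0,0,0,1' 25 >/dev/null;python3 go.py 581 27.3 300 122.2
```

```text
d tool [-11.3 -17.7  91. ]
rz(mod pi) -0.1163 pos [569.9   9.5 391. ] rot [ 3.1410e+00  2.0000e-04 -1.1251e+00] q [ 0.017  0.248  0.225  1.548 -0.    -2.   ] gap 1.002 F [-0.1 -0.2 -0.9] t 5.62
d tool [ -9.2 -18.5  91.2]
rz(mod pi) -0.0075 pos [570.1   9.7 391.2] rot [ 3.1414  0.     -1.0163] q [ 0.017  0.248  0.226  1.549 -0.    -2.108] gap 1.005 F [0.3 0.1 1. ] t 5.95
```

```bash
python3 steer.py '0,0,0,-9,-18.5,0,1
0,0,-0.007,0,0,30,1
0,0,0,0,0,30,1
0,0,0,0,0,30,1
0,0,0,0,0,20,1
0,0,0,0,0,18,1
0,0,0,0,0,0,1
0,0,0,0,0,0,1' >/dev/null;python3 go.py 581 27.3 263 122.2; python3 steer.py '0,0,0,0,0,0,0
0,0,0,0,0,0,0
0,0,0,0,0,0,0
0,0,0,0,0,0,0
0,0,0,0,0,0,0
0,0,0,0,0,0,0
0,0,0,0,0,0,0
0,0,0,0,0,0,0
0,0,0,0,0,0,0
0,0,0,0,0,0,0' 25;python3 go.py 581 27.3 263 122.2;
python3 - <<'E'
from workcell import manip, cams, job, get_state
import cv2,pickle
s=get_state();c=cams.camera("wrist");pickle.dump((s,c),open("w2.pkl","wb"))
cv2.imwrite("pics/w2.png",c["pixels"][:,:,::-1])
E
```

```text
d tool [ 0.2 -0.5 -0.2]
rz(mod pi) 0.0017 pos [580.4  27.2 262.8] rot [ 3.1398e+00  1.0000e-03 -1.0071e+00] q [ 0.047  0.269 -0.035  1.269 -0.    -2.088] gap 1.002 F [-0.3  0.1  0.4] t 6.62
t: 7.45
tool_pos: [580.7, 26.8, 263.9]
tool_rot: [3.141, -0.001, -1.006]
ft_force: [-4.2, -1.5, 5.6]
finger_gap: 0.18
grip_force: 27.0
d tool [-0.2 -0.5  0.9]
rz(mod pi) 0.0031 pos [580.7  26.8 263.9] rot [ 3.1409e+00 -6.0000e-04 -1.0057e+00] q [ 4.700e-02  2.680e-01 -3.400e-02  1.269e+00 -1.000e-03 -2.089e+00] gap 0.18 F [-4.2 -1.5  5.6] t 7.45
```

View pics/w2.png

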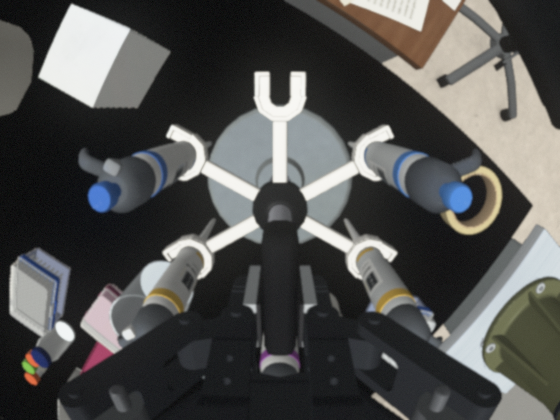

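The grip is on the bar (opening 0.18, about 15 mm), and everything is symmetric about the cradle arm. I'll turn it in stages and watch the forces.

```bash
python3 steer.py '0,0,0.03,0,1,0,0
0,0,0.06,0,0,0,0
0,0,0.06,0,0,0,0
0,0,0.06,0,0,0,0
0,0,0.06,0,0,0,0
0,0,0.06,0,0,0,0
0,0,0.06,0,0,0,0
0,0,0.06,0,0,0,0
0,0,0.03,0,0,0,0
0,0,0,0,0,0,0
0,0,0,0,0,0,0' ;python3 go.py 581 27.3 263 0
```

```text
t: 8.42
tool_pos: [580.7, 26.8, 263.9]
tool_rot: [-3.14, 0.0, -1.485]
ft_force: [0.2, 0.3, 5.8]
finger_gap: 0.182
grip_force: 27.0
d tool [-0.5 -0.3  0.9]
rz(mod pi) -1.4846 pos [580.7  26.8 263.9] rot [-3.1403e+00  1.0000e-04 -1.4846e+00] q [ 0.046  0.267 -0.036  1.267  0.    -1.611] gap 0.182 F [0.2 0.3 5.8] t 8.42
```

```bash
python3 steer.py '0,0,0.04,0,0,0,0
0,0,0.08,0,0,0,0
0,0,0.1,0,0,0,0
0,0,0.1,0,0,0,0
0,0,0.1,0,0,0,0
0,0,0.1,0,0,0,0
0,0,0.1,0,0,0,0
0,0,0.1,0,0,0,0
0,0,0.1,0,0,0,0
0,0,0.1,0,0,0,0
0,0,0.1,0,0,0,0
0,0,0.1,0,0,0,0
0,0,0.1,0,0,0,0
0,0,0.1,0,0,0,0
0,0,0.1,0,0,0,0
0,0,0.1,0,0,0,0
0,0,0.08,0,0,0,0
0,0,0.04,0,0,0,0
0,0,0.017,0,0,0,0
0,0,0,0,0,0,0' >/dev/null; python3 steer.py '0,0,0,0,0,0,0
0,0,0,0,0,0,0
0,0,0,0,0,0,0';python3 go.py 581 27.3 263 0
python3 - <<'E'
from workcell import manip, cams, job, get_state
import cv2,pickle
s=get_state();c=cams.camera("wrist");pickle.dump((s,c),open("w3.pkl","wb"))
cv2.imwrite("pics/w3.png",c["pixels"][:,:,::-1])
E
```

```text
t: 10.33
tool_pos: [580.9, 26.7, 263.9]
tool_rot: [3.142, 0.002, -3.141]
ft_force: [-1.0, -0.8, 5.0]
finger_gap: 0.184
grip_force: 27.0
d tool [-0.1  0.6  0.9]
rz(mod pi) 0.0003 pos [580.9  26.7 263.9] rot [ 3.1416e+00  1.6000e-03 -3.1413e+00] q [ 0.046  0.267 -0.036  1.267 -0.     0.046] gap 0.184 F [-1.  -0.8  5. ] t 10.33
```

View pics/w3.png

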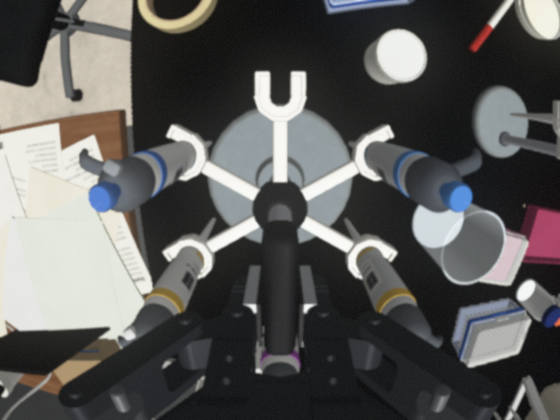

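The cradle now faces the front squarely (prongs at (264,80) and (297,80), arm straight along the picture's column 280). The forces are near zero, so I'll release, rise, and move on to look at the stand.

```bash
python3 steer.py '0,0,0,0,0,0,0.6
0,0,0,0,0,0,1
0,0,0,0,0,0,1
0,0,0,0,0,0,1
0,0,0,0,0,0,1
0,0,0,0,0,-20,1
0,0,0,0,0,-40,1
0,0,0,0,0,-40,1
0,0,0,0,0,-40,1
0,0,0,0,0,0,1
0,0,0,0,0,0,1
0,0,0,0,0,0,1' 
python3 - <<'E'
from workcell import manip, cams, job, get_state
import cv2,pickle
s=get_state();c=cams.camera("wrist");pickle.dump((s,c),open("w4.pkl","wb"))
E
python3 go.py 500 300 400 0
python3 - <<'E'
from h import *
import pickle
for f in("w3.pkl","w4.pkl"):
    s,W=pickle.load(open(f,"rb"));px=W["pixels"]
    m=cv2.inRange(cv2.cvtColor(px,cv2.COLOR_RGB2GRAY),195,255)
    n,l,st,c=cv2.connectedComponentsWithStats(m)
    for i in range(1,n):
        if st[i,4]>150 and 200<c[i][0]<350 and 40<c[i][1]<260: print(f,st[i].tolist(),c[i].round(1))
    for r in range(60,150,6):
        k=np.flatnonzero(m[r,230:330]);print(r,(k.min()+230,k.max()+230,len(k)) if len(k) else None)
E
```

```text
t: 11.38
tool_pos: [580.4, 26.7, 403.0]
tool_rot: [3.142, -0.0, 3.141]
ft_force: [-0.0, -1.3, 0.4]
finger_gap: 1.001
grip_force: 0.0
d tool [ 80.1 273.2   2.2]
rz(mod pi) -0.0007 pos [579.9  26.7 402. ] rot [-3.1415e+00 -1.9000e-03  3.1409e+00] q [0.046 0.275 0.285 1.583 0.    0.047] gap 1.0 F [ 0.5 -0.3 -1.3] t 11.43
w3.pkl [255, 72, 51, 110, 2360] [279.7 115.8]
w3.pkl [167, 126, 92, 74, 1450] [210.8 166.2]
w3.pkl [302, 126, 91, 75, 1421] [348.3 167. ]
w3.pkl [207, 217, 52, 35, 641] [232.7 234.2]
w3.pkl [301, 217, 52, 35, 649] [326.6 234.2]
60 None
66 None
72 (np.int64(256), np.int64(303), 25)
78 (np.int64(255), np.int64(304), 29)
84 (np.int64(255), np.int64(305), 30)
90 (np.int64(255), np.int64(304), 29)
96 (np.int64(255), np.int64(305), 28)
102 (np.int64(256), np.int64(304), 31)
108 (np.int64(258), np.int64(302), 45)
114 (np.int64(263), np.int64(297), 35)
120 (np.int64(272), np.int64(288), 17)
126 (np.int64(273), np.int64(286), 14)
132 (np.int64(273), np.int64(286), 14)
138 (np.int64(273), np.int64(286), 14)
144 (np.int64(273), np.int64(286), 14)
w4.pkl [264, 87, 33, 72, 1037] [279.6 116.6]
w4.pkl [204, 121, 61, 51, 689] [233.5 148.7]
w4.pkl [295, 121, 61, 51, 679] [325.5 148.9]
w4.pkl [198, 184, 68, 43, 654] [233.  202.3]
w4.pkl [294, 184, 68, 43, 647] [326.1 202.2]
60 None
66 None
72 None
78 None
84 None
90 (np.int64(264), np.int64(295), 18)
96 (np.int64(264), np.int64(295), 18)
102 (np.int64(264), np.int64(296), 19)
108 (np.int64(265), np.int64(294), 23)
114 (np.int64(268), np.int64(291), 24)
120 (np.int64(275), np.int64(284), 10)
126 (np.int64(275), np.int64(284), 10)
132 (np.int64(275), np.int64(284), 10)
138 (np.int64(275), np.int64(284), 10)
144 (np.int64(230), np.int64(284), 11)
```

```bash
python3 steer.py '0,0,0,10,34,0,1
0,0,0,10,34,0,1
0,0,0,10,34,0,1
0,0,0,10,34,0,1
0,0,0,10,34,0,1
0,0,0,10,34,0,1
0,0,0,10,34,0,1
0,0,0,10,34,0,1
0,0,0,0,0,0,1
0,0,0,0,0,0,1
0,0,0,0,0,0,1' >/dev/null
python3 - <<'E'
from workcell import manip, cams, job, get_state
from h import *
import pickle
s=get_state();c=cams.camera("wrist");pickle.dump((s,c),open("w5.pkl","wb"))
cv2.imwrite("pics/w5.png",c["pixels"][:,:,::-1])
s3,W3=pickle.load(open("w3.pkl","rb"));s4,W4=pickle.load(open("w4.pkl","rb"))
for a,b in(((255.3,71.5),(264,86.5)),((304.9,71.5),(296.2,86.5))):
    print(tri([ray(W3,*a,tool=s3),ray(W4,*b,tool=s4)]))
E
python3 steer.py '0,0,0,30,20,0,1
0,0,0,30,20,0,1
0,0,0,0,0,0,1
0,0,0,0,0,0,1
0,0,0,0,0,0,1' 
python3 - <<'E'
from workcell import manip, cams, job, get_state
from h import *
import pickle
s=get_state();c=cams.camera("wrist");pickle.dump((s,c),open("w6.pkl","wb"))
a=pickle.load(open("w5.pkl","rb"))[1]["pixels"];o=np.hstack([a[:,80:480],c["pixels"][:,80:480]]);cv2.imwrite("pics/w56.png",o[:,:,::-1])
E
```

```text
(array([466.70349437,   8.80491424, 153.57395921]), np.float64(0.15640548445086624))
(array([465.98570601,  47.11403698, 146.79437274]), np.float64(0.19424948579681467))
t: 12.82
tool_pos: [441.2, 337.8, 403.3]
tool_rot: [-3.141, 0.001, 3.14]
ft_force: [-0.8, -0.2, -0.4]
finger_gap: 1.001
grip_force: 0.0
```

View pics/w56.png

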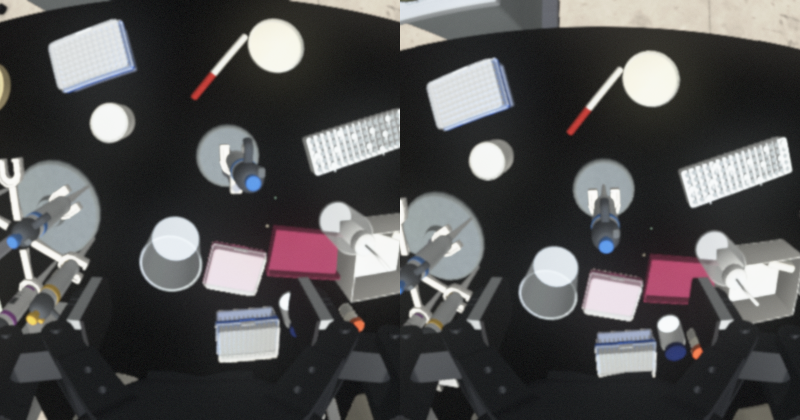

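In both wrist views the slot opens up the picture (toward -x). The button is at (332,183) in the first and (286,245) in the second (full-frame columns), and the hook is toward -x with the prongs at about (271,196) and (298,196) in the second.

```bash
python3 - <<'E'
from h import *
import pickle
d=pickle.load(open("cams0.pkl","rb"));T,S=d["top"],d["scene"]
rs=[]
for f,bx in(("w5.pkl",(300,160,360,210)),("w6.pkl",(265,225,305,265))):
    s,W=pickle.load(open(f,"rb"));b=blobs(W["pixels"],(100,130,100),(118,255,255),bx);print(f,b)
    p=max(b,key=lambda q:q[1])[0];rs.append(ray(W,*p,tool=s));print(plane(rs[-1],278).round(1))
print("wrist tri",tri(rs));print("all",tri(rs+[ray(T,169.6,226),ray(S,219.5,241.2)]))
s,W=pickle.load(open("w6.pkl","rb"))
m=cv2.inRange(cv2.cvtColor(W["pixels"],cv2.COLOR_RGB2GRAY),200,255)
for r in range(182,225,4):
    k=np.flatnonzero(m[r,255:320])+255;print(r,k.tolist())
cv2.imwrite("pics/w6c.png",cv2.resize(W["pixels"][150:270,240:340,::-1],None,fx=5,fy=5,interpolation=cv2.INTER_CUBIC))
E
```

```text
w5.pkl [([332.8, 182.8], 195)]
[476.2 343.7 278. ]
w6.pkl [([285.8, 245.9], 188)]
[476.1 343.8 278. ]
wrist tri (array([476.27530431, 343.77880029, 277.56478615]), np.float64(0.002773925347726857))
all (array([475.52311143, 344.01318766, 278.27762156]), np.float64(1.1645716501943422))
182 []
186 []
190 [270, 271, 272, 273, 274, 275, 276, 291, 292, 293, 294, 295, 296, 297, 298, 299]
194 [268, 269, 270, 271, 272, 273, 274, 275, 276, 277, 290, 291, 292, 293, 294, 295, 296, 297, 298, 299]
198 [268, 269, 270, 271, 272, 273, 274, 275, 276, 292, 293, 294, 295, 296, 297, 298, 299]
202 [269, 270, 271, 272, 273, 294, 295, 296, 297, 298, 299]
206 [268, 269, 270, 271, 272, 273, 295, 296, 297, 298, 299, 300]
210 [269, 270, 271, 272, 296, 297, 298, 299]
214 []
218 []
222 []
```

View pics/w6c.png

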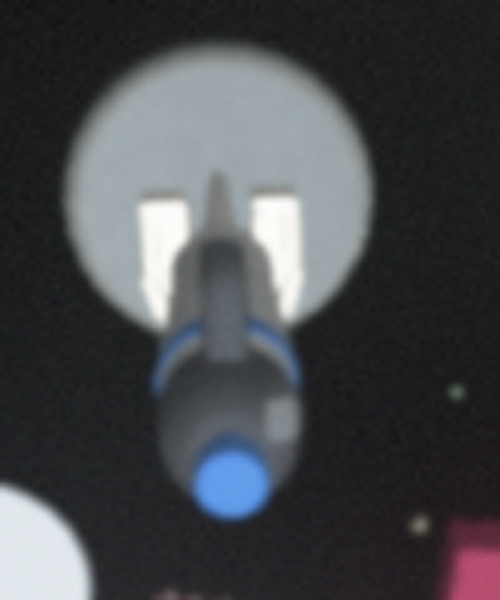

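The crop shows the hook at crop x≈220 straight up the picture and the prongs symmetric about it, so the slot and hook both lie along -x.

```bash
python3 - <<'E'
from h import *
import pickle
s,W=pickle.load(open("w6.pkl","rb"))
for a in((267.7,189),(299.8,189),(268,206),(300.2,206)):print(plane(ray(W,*a,tool=s),144).round(1))
E
python3 go.py 475.8 344 320 0
```

```text
[455.6 323.  144. ]
[455.6 363.9 144. ]
[478.2 323.1 144. ]
[478.2 364.7 144. ]
d tool [-34.3   6.4  83.3]
rz(mod pi) -0.0025 pos [441.4 337.7 403.2] rot [-3.1412e+00  4.0000e-04  3.1391e+00] q [ 6.530e-01  2.220e-01  2.200e-01  1.568e+00 -1.000e-03  6.560e-01] gap 0.998 F [-0.7 -0.9  0.2] t 12.87
```

```bash
python3 steer.py '0,0,0,-34.3,6.2,0,1
0,0,0,0,0,0,1
0,0,0,0,0,40,1
0,0,0,0,0,40,1
0,0,0,0,0,0,1
0,0,0,0,0,0,1' >/dev/null; python3 go.py 475.8 343.8 231 0
```

```text
d tool [-2.3  1.3 90. ]
rz(mod pi) -0.0026 pos [474.  342.9 321. ] rot [-3.1377 -0.005   3.139 ] q [ 0.626  0.273  0.101  1.405 -0.     0.629] gap 0.999 F [ 0.1 -0.4  1.6] t 13.37
```

```bash
python3 steer.py '0,0,0,-2,1,30,1
0,0,0,0,0,30,1
0,0,0,0,0,20,1
0,0,0,0,0,10,1
0,0,0,0,0,0,1
0,0,0,0,0,0,1
0,0,0,0,0,0,1' >/dev/null; python3 go.py 475.8 343.8 231 0
```

```text
d tool [ 2.7 -3.2  5.2]
rz(mod pi) -0.001 pos [478.5 347.  236.3] rot [3.139  0.0036 3.1406] q [ 0.627  0.291 -0.066  1.209 -0.     0.628] gap 1.006 F [-0.1  0.6  0.6] t 13.95
```

```bash
python3 steer.py '0,0,0,0,0,0,1
0,0,0,0,0,0,1
0,0,0,0,0,0,1
0,0,0,0,0,0,1' >/dev/null; python3 go.py 475.8 343.8 231 0;  python3 steer.py '0,0,0,0,0,0,1
0,0,0,0,0,0,1
0,0,0,0,0,0,1
0,0,0,0,0,0,1' >/dev/null; python3 go.py 475.8 343.8 231 0
```

```text
d tool [ 1.2 -2.4  2.8]
rz(mod pi) -0.0007 pos [477.  346.2 233.8] rot [3.1411e+00 6.0000e-04 3.1409e+00] q [ 0.628  0.292 -0.071  1.208  0.     0.628] gap 1.005 F [-1.3 -0.1  0.4] t 14.28
d tool [ 1.  -2.2  2.2]
rz(mod pi) -0.0007 pos [476.8 346.  233.2] rot [-3.1415e+00 -2.0000e-04  3.1408e+00] q [ 0.628  0.292 -0.071  1.207 -0.     0.629] gap 0.999 F [ 0.3 -0.2  0.2] t 14.62
```

```bash
python3 steer.py '0,0,0,1,-2.2,2,1
0,0,0,0,0,0,1
0,0,0,0,0,0,1
0,0,0,0,0,0,1
0,0,0,0,0,0,1
0,0,0,0,0,0,1' >/dev/null; python3 go.py 475.8 343.8 231 0;  python3 steer.py '0,0,0,0,0,0,0.4
0,0,0,0,0,0,0.2
0,0,0,0,0,0,0
0,0,0,0,0,0,0
0,0,0,0,0,0,0
0,0,0,0,0,0,0
0,0,0,0,0,0,0
0,0,0,0,0,0,0
0,0,0,0,0,0,0
0,0,0,0,0,0,0
0,0,0,0,0,0,0' 30; python3 go.py 475.8 343.8 231 0
```

```text
d tool [ 0.1 -0.1  0.4]
rz(mod pi) -0.0008 pos [475.9 343.9 231.4] rot [3.1415e+00 1.0000e-04 3.1408e+00] q [ 0.626  0.289 -0.08   1.202  0.     0.627] gap 0.998 F [-0.2 -0.6  0.9] t 15.12
t: 16.03
tool_pos: [475.9, 343.8, 231.4]
tool_rot: [3.141, 0.0, 3.141]
ft_force: [0.1, 0.7, 1.8]
finger_gap: 0.302
grip_force: 29.7
d tool [ 0.1 -0.   0.4]
rz(mod pi) -0.0008 pos [475.9 343.8 231.4] rot [3.1415e+00 2.0000e-04 3.1408e+00] q [ 0.626  0.289 -0.08   1.202 -0.     0.626] gap 0.302 F [0.1 0.7 1.8] t 16.03
```

Gripped (25.7 mm, 30 N). I'll raise it 14 mm, then draw it out along the slot.

```bash
python3 steer.py '0,0,0,0,0,-4,0
0,0,0,0,0,-5,0
0,0,0,0,0,-5,0
0,0,0,0,0,0,0
0,0,0,0,0,0,0
0,0,0,0,0,0,0
0,0,0,0,0,0,0
0,0,0,0,0,0,0' ; python3 steer.py '0,0,0,4,0,0,0
0,0,0,8,0,0,0
0,0,0,12,0,0,0
0,0,0,12,0,0,0
0,0,0,12,0,0,0
0,0,0,10,0,-5,0
0,0,0,4,0,-15,0
0,0,0,0,0,-20,0
0,0,0,0,0,-20,0
0,0,0,0,0,-10,0
0,0,0,0,0,0,0
0,0,0,0,0,0,0
0,0,0,0,0,0,0
0,0,0,0,0,0,0'
python3 go.py 413 27.5 310 0
```

```text
t: 16.7
tool_pos: [475.7, 343.7, 245.0]
tool_rot: [-3.141, -0.0, 3.141]
ft_force: [0.5, 0.8, -0.8]
finger_gap: 0.3
grip_force: 29.5
t: 17.87
tool_pos: [413.2, 343.4, 313.9]
tool_rot: [-3.14, -0.002, 3.141]
ft_force: [-0.2, 0.1, -1.2]
finger_gap: 0.298
grip_force: 29.6
d tool [  -0.  -315.9    4.4]
rz(mod pi) -0.0008 pos [413.2 343.4 313.9] rot [-3.1402e+00 -1.7000e-03  3.1408e+00] q [ 0.693  0.176 -0.037  1.36   0.     0.694] gap 0.298 F [-0.2  0.1 -1.2] t 17.87
```

```bash
python3 steer.py '0,0,0,0,-8,0,0
0,0,0,0,-16,0,0
0,0,0,0,-22,0,0
0,0,0,0,-22,0,0
0,0,0,0,-22,0,0
0,0,0,0,-22,0,0
0,0,0,0,-22,0,0
0,0,0,0,-22,0,0
0,0,0,0,-22,0,0
0,0,0,0,-22,0,0
0,0,0,0,-22,0,0
0,0,0,0,-22,0,0
0,0,0,0,-22,0,0
0,0,0,0,-22,0,0
0,0,0,0,-20,0,0
0,0,0,0,-8,0,0
0,0,0,0,0,0,0
0,0,0,0,0,0,0
0,0,0,0,0,0,0
0,0,0,0,0,0,0' > /dev/null;  python3 steer.py '0,0,0,0,0,0,0
0,0,0,0,0,0,0
0,0,0,0,0,0,0
0,0,0,0,0,0,0
0,0,0,0,0,0,0
0,0,0,0,0,0,0'
python3 go.py 413 27.2 252 0
python3 - <<'E'
from workcell import manip, cams, job, get_state
from h import *
import pickle
s=get_state();d={"s":s}
for n in("wrist","scene","top"): d[n]=cams.camera(n)
pickle.dump(d,open("w7.pkl","wb"))
a=d["wrist"]["pixels"][:,80:480];b=cv2.resize(d["scene"]["pixels"][80:280,200:390],(399,420),interpolation=cv2.INTER_CUBIC)
cv2.imwrite("pics/w7.png",np.hstack([a,b])[:,:,::-1])
E
```

```text
t: 20.03
tool_pos: [413.6, 27.9, 315.3]
tool_rot: [-3.142, -0.0, 3.141]
ft_force: [0.5, 1.1, -0.1]
finger_gap: 0.3
grip_force: 29.7
d tool [ 0.6 -0.7 63.3]
rz(mod pi) -0.0006 pos [413.6  27.9 315.3] rot [-3.1416 -0.      3.1409] q [ 0.067 -0.061 -0.288  1.345 -0.     0.068] gap 0.3 F [ 0.5  1.1 -0.1] t 20.03
```

View pics/w7.png

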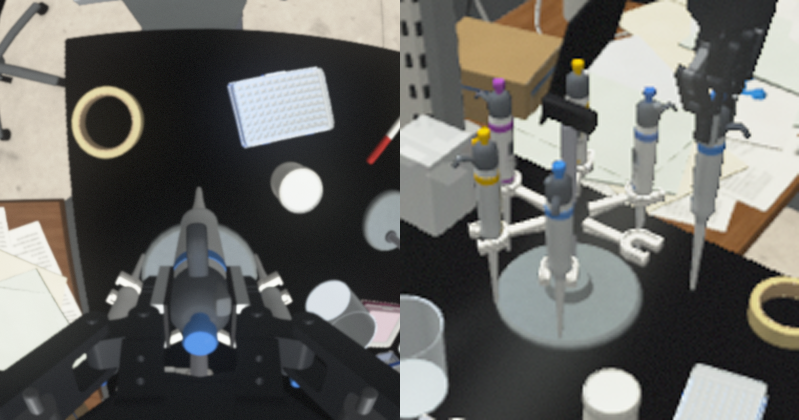

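The pipette hangs upright and centred (stem at full-frame column 280), and the empty cradle in the scene faces the robot. I'll lower it to approach height (shoulder about 12 mm above the rim), then go in along the slot.

```bash
python3 steer.py '0,0,0,0,-1,10,0
0,0,0,0,0,20,0
0,0,0,0,0,20,0
0,0,0,0,0,12,0
0,0,0,0,0,5,0
0,0,0,-5,0,0,0
0,0,0,-10,0,0,0
0,0,0,-10,0,0,0
0,0,0,-5,0,0,0
0,0,0,0,0,0,0
0,0,0,0,0,0,0
0,0,0,0,0,0,0
0,0,0,0,0,0,0
0,0,0,0,0,0,0
0,0,0,0,0,0,0
0,0,0,0,0,0,0
0,0,0,0,0,0,0'
python3 go.py 485.9 26.9 248 0
```

```text
t: 21.6
tool_pos: [443.5, 26.8, 248.4]
tool_rot: [-3.142, 0.0, 3.141]
ft_force: [0.3, 0.7, -0.3]
finger_gap: 0.297
grip_force: 29.7
d tool [-42.4   0.1   0.4]
rz(mod pi) -0.0007 pos [443.5  26.8 248.4] rot [-3.1416e+00  1.0000e-04  3.1409e+00] q [ 0.06   0.013 -0.367  1.191 -0.     0.061] gap 0.297 F [ 0.3  0.7 -0.3] t 21.6
```

```bash
python3 steer.py '0,0,0,-5,0,0,0
0,0,0,-7,0,0,0
0,0,0,-8,0,0,0
0,0,0,-8,0,0,0
0,0,0,-7,0,0,0
0,0,0,-5,0,0,0
0,0,0,-2.4,0,0,0
0,0,0,0,0,0,0
0,0,0,0,0,0,0
0,0,0,0,0,0,0
0,0,0,0,0,0,0
0,0,0,0,0,0,0
0,0,0,0,0,0,0
0,0,0,0,0,0,0
0,0,0,0,0,0,0'
python3 go.py 485.9 26.9 231.4 0
python3 - <<'E'
from workcell import manip, cams, job, get_state
from h import *
import pickle
s=get_state();d={"s":s}
for n in("wrist","scene"): d[n]=cams.camera(n)
pickle.dump(d,open("w8.pkl","wb"))
a=cv2.resize(d["wrist"]["pixels"][170:380,180:380],(400,420),interpolation=cv2.INTER_CUBIC);b=cv2.resize(d["scene"]["pixels"][120:260,260:393],(399,420),interpolation=cv2.INTER_CUBIC)
cv2.imwrite("pics/w8.png",np.hstack([a,b])[:,:,::-1])
E
```

```text
t: 22.85
tool_pos: [485.9, 26.8, 248.4]
tool_rot: [3.142, 0.0, 3.141]
ft_force: [-0.5, -0.6, -1.4]
finger_gap: 0.297
grip_force: 29.7
d tool [ 0.   0.1 17. ]
rz(mod pi) -0.0008 pos [485.9  26.8 248.4] rot [3.1416e+00 1.0000e-04 3.1408e+00] q [ 0.055  0.093 -0.281  1.196  0.     0.056] gap 0.297 F [-0.5 -0.6 -1.4] t 22.85
```

View pics/w8.png

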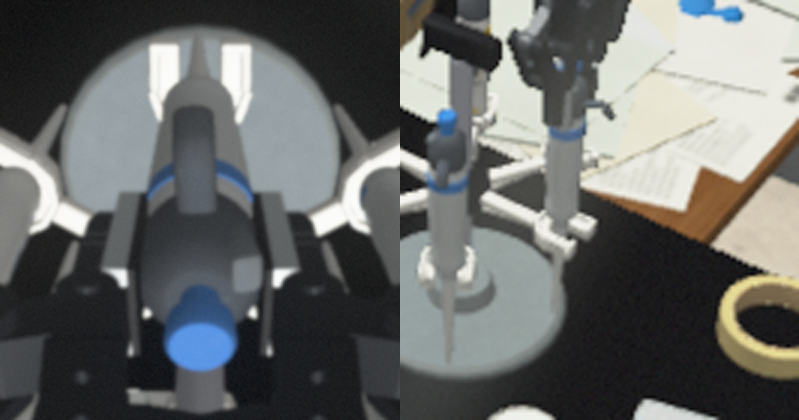

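The stem is in the slot, centred between the prongs (crop columns 165 and 237, stem at 200). I'll lower it slowly.

```bash
python3 steer.py '0,0,0,0,0,3,0
0,0,0,0,0,3,0
0,0,0,0,0,3,0
0,0,0,0,0,3,0
0,0,0,0,0,2,0
0,0,0,0,0,0,0
0,0,0,0,0,0,0
0,0,0,0,0,0,0
0,0,0,0,0,0,0
0,0,0,0,0,0,0'; python3 steer.py '0,0,0,0,0,1,0
0,0,0,0,0,1,0
0,0,0,0,0,0.7,0
0,0,0,0,0,0,0
0,0,0,0,0,0,0
0,0,0,0,0,0,0
0,0,0,0,0,0,0
0,0,0,0,0,0,0
0,0,0,0,0,0,0'
```

```text
t: 23.78
tool_pos: [486.1, 26.8, 234.5]
tool_rot: [3.142, 0.0, 3.141]
ft_force: [-0.6, 0.2, -0.7]
finger_gap: 0.295
grip_force: 29.7
t: 24.53
tool_pos: [486.0, 26.8, 231.6]
tool_rot: [3.142, 0.0, 3.141]
ft_force: [0.4, -0.2, -0.3]
finger_gap: 0.299
grip_force: 29.7
```

```bash
python3 steer.py '0,0,0,0,0,0.5,0
0,0,0,0,0,0.5,0
0,0,0,0,0,0,0
0,0,0,0,0,0,0
0,0,0,0,0,0,0
0,0,0,0,0,0,0
0,0,0,0,0,0,0'; python3 steer.py '0,0,0,0,0,0.5,0
0,0,0,0,0,0.5,0
0,0,0,0,0,0,0
0,0,0,0,0,0,0
0,0,0,0,0,0,0
0,0,0,0,0,0,0
0,0,0,0,0,0,0'
```

```text
t: 25.12
tool_pos: [486.4, 26.8, 231.4]
tool_rot: [3.142, 0.001, 3.141]
ft_force: [-0.3, -0.2, 5.4]
finger_gap: 0.297
grip_force: 30.3
t: 25.7
tool_pos: [486.9, 26.8, 231.3]
tool_rot: [3.142, 0.003, 3.141]
ft_force: [-1.7, -0.1, 11.2]
finger_gap: 0.299
grip_force: 30.9
```

Contact at exactly the height expected (TCP 231.4), so the shoulder is on the floor. I'll back off the push slightly, open gently, rise, and check.

```bash
python3 steer.py '0,0,0,0,0,-1.2,0
0,0,0,0,0,0,0
0,0,0,0,0,0,0
0,0,0,0,0,0,0.35
0,0,0,0,0,0,0.4
0,0,0,0,0,0,0.5
0,0,0,0,0,0,0.7
0,0,0,0,0,0,0.8
0,0,0,0,0,0,0.8
0,0,0,0,0,0,0.8
0,0,0,0,0,0,0.8'; python3 steer.py '0,0,0,0,0,-6,0.8
0,0,0,0,0,-12,0.8
0,0,0,0,0,-20,0.8
0,0,0,0,0,-30,0.8
0,0,0,0,0,-30,0.8
0,0,0,0,0,-30,0.8
0,0,0,0,0,-20,0.8
0,0,0,20,0,0,0.8
0,0,0,20,0,0,0.8
0,0,0,0,0,0,0.8
0,0,0,0,0,0,0.8
0,0,0,0,0,0,0.8
0,0,0,0,0,0,0.8
0,0,0,0,0,0,0.8'
python3 - <<'E'
from workcell import manip, cams, job, get_state
from h import *
import pickle
s=get_state();d={"s":s}
for n in("wrist","scene","top"): d[n]=cams.camera(n)
pickle.dump(d,open("w9.pkl","wb"))
a=d["wrist"]["pixels"][:,80:480];b=cv2.resize(d["scene"]["pixels"][100:260,220:372],(399,420),interpolation=cv2.INTER_CUBIC)
cv2.imwrite("pics/w9.png",np.hstack([a,b])[:,:,::-1])
for n,c in(("scene",d["scene"]),("top",d["top"])):
    print(n,blobs(c["pixels"],(100,120,90),(118,255,255),(260,100,400,240)))
E
```

```text
t: 26.62
tool_pos: [486.0, 26.8, 230.7]
tool_rot: [3.142, -0.0, 3.141]
ft_force: [-0.1, -0.2, -0.4]
finger_gap: 0.799
grip_force: 0.0
t: 27.78
tool_pos: [446.4, 26.8, 378.5]
tool_rot: [3.142, -0.0, 3.141]
ft_force: [-0.0, -0.7, -0.0]
finger_gap: 0.798
grip_force: 0.0
scene [([360.8, 119.2], 163), ([318.5, 123.9], 21), ([316.3, 146.5], 24), ([275.2, 160.2], 39), ([275.8, 182.1], 20)]
top [([283.2, 195.9], 38)]
```

View pics/w9.png

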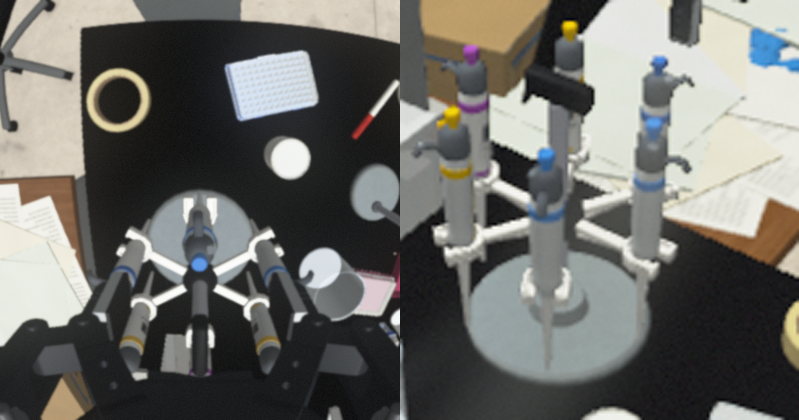

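The pipette hangs upright in the front cradle (wrist button at (279,264), scene button at (316,146)), the robot is clear, and all the parked pipettes are seated. One numeric check, then I'll hand in.

```bash
python3 - <<'E'
from workcell import manip, cams, job, get_state
from h import *
import pickle
d=pickle.load(open("w9.pkl","rb"))
b=blobs(d["wrist"]["pixels"],(100,120,90),(118,255,255),(260,245,300,285));print(b)
p=max(b,key=lambda q:q[1])[0]
X,e=tri([ray(d["wrist"],*p,tool=d["s"]),ray(d["scene"],316.3,146.5)]);print(X,e)
if abs(X[2]-278)<4 and abs(X[0]-486)<5 and abs(X[1]-27)<5: print(job.hand_in())
E
```

```text
[([279.0, 263.1], 232)]
[487.30034222  27.08819496 279.06423709] 1.5112247283773734
the job is handed in; nothing more can be done
None
```

The pipette hangs upright and released in the front-facing cradle, with its button measured about 1 mm from the expected position and height and all five parked pipettes still seated; the job was handed in at about 28 s, but no verdict came back.

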